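# Unpack a reagent cartridge from its latched case and click it into the analyser dock

## Robot

A 7-joint arm with a two-finger parallel gripper is mounted at the origin on the work surface; the furniture and walls round the work are solid. World frame = base frame: x ahead of the robot, y to its left, z up, the work surface at z = 0. Lengths are in m, angles in rad, forces in N, time in s.
With the tool pointing down it reaches from about 0.425 to 0.875 m from the base axis. Payload 4.7 kg.
Tool frame: the origin (TCP) lies midway between the tips of the shut fingers; the grasp point (between the pads) lies 19 mm behind it; z points along the fingers, y is the line along which they close (so a half turn about z gives the same grasp; the last joint's range is limited). The gripper opens to 87 mm and grips with 3 to 60 N. Pads are 19 mm wide; open, the fingers measure 117 mm over their backs; the gripper's body (75 mm by 190 mm) begins 51 mm behind the grasp point.
Start: joints at [-1.092, 0.321, -0.07, 1.45, 0.023, 1.371, -0.057], TCP at [0.291, 0.581, 0.223] pointing down, gripper open.
Joint ranges: [-2.86, 2.86], [-0.3, 2.09], [-1.38, 1.24], [0.06, 2.45], [-1.56, 4.7], [0.09, 2.05], [-2.69, 2.69]. Speed limits (rad/s): [2.57, 2.57, 3.14, 3.14, 3.14, 3.14, 3.14].

## Interface

Orientations are given as a unit quaternion [w, x, y, z].
In Python, from rig import robot gives the robot as it stands.
- The arm moves only by the tool play_rows, never from a script. Its argument "rows" is a list that holds one entry, the list of rows, each a list of 7 numbers: the shift along the tool's x, y, z in m, then the turn, a rotation vector about the tool's x, y, z in rad, then the closure, from -1 (fully open) to 1 (shut). In form: [[[dx, dy, dz, wx, wy, wz, hand], ...]]. A call has 1 to 12 rows; each row shifts and turns the commanded pose from where the row before left it, along the tool's axes as they then stand; what a row does not reach is not made up. A row lasts 1/8 s, in which the tool goes at most 62.5 mm and 10.7 degrees, less where a joint would pass 70% of its speed; a pose out of reach is approached as far as the arm can. A call is refused whole if a number of a shift passes 0.0625 or a number of a turn 0.188, either way. A call with a gripper value outside its range is refused whole. The fingers move at their own pace and stop on an object; "newtons" is the grip in N (left out, the last holds). Time passes only in rows, so rows that do not move let the fingers close. It gives the time, the measured TCP pose, the force, the opening and the grip force at its end, in the units of the state.
- robot.get_obs(): the state, without advancing time (a new reading comes with each control period).
- robot.capture(name): name is "side" or "top" or "wrist"; returns a dict with "img" (400x640x3 uint8, red, green, blue), "range_z" (400x640 float32, m along the optical axis (not along the pixel's ray), 0 where there is no reading), "intrinsics" (3x3 intrinsics, pixels), "camera_from_world" (4x4, takes a point from world to camera coordinates); the wrist camera has in their place "T_tool_cam" (4x4, takes a point from camera to tool coordinates, whose origin is the TCP and whose axes are the flange's). Camera axes: x right, y down, z forward; pixel columns grow to the right and rows downward; lengths in m; the calibration is good to about 2 mm. A picture is of the moment at which its call begins: read the wrist's pose just before it.
- robot.close_job(): hands the job in; it is judged then, once.
The state is a dict: "clock": time; "joints": joint angles; "qd": joint speeds; "tau": joint torques, N m; "ee_pos": TCP position; "ee_rot": TCP orientation; "contact_force": force on the tool from outside, world axes, zero at the start; "torque": the same for the moment, N m; "gripper_width": opening from 0.0 (shut) to 1.0 (fully open); "grasp_force": force on a finger pad.
Only numpy, scipy, OpenCV 4.12 (cv2) and the standard library are available. Lean on these libraries where they do the work, as an engineer would, in place of code of your own. Each camera call takes 0.05 s, during which the arm holds its last target. There are 200 camera calls.

## Task

Open the transport case by pulling up the recessed paddle in its lid and raising the lid until it stands right up, then lift the reagent cartridge out of the foam by its two ends and stand it upright on the bench to change grip. Take it again by its two broad faces, lower it between the dock's guides and press it down past the sprung ball until it clicks fully home on the seat, then let go and leave the case open. Do not drop or tip the cartridge, and leave the timer and the label roll where they are.

Things in the scene. Friction and masses are not known exactly. Their poses are not given: they have to be found in the camera images.
- case: Grey lidded transport case, 150 (x) x 164 (y) x 124 mm high closed, fixed to the bench. Origin: centre of its underside; x points to its hinged back, -x to its front with the paddle, y to its left. Rim of the body at z = 88 mm; flush black foam inside with its top at 82 mm. Only the latch holds the lid down.
- lid_hinge (a point): Middle of the lid's hinge line, which runs along the case's y; in the case's frame at (75, 0, 88) mm.
- case_lid (a joint): Lid angle, rad: 0 shut, 1.65 wide open against its stop. The hinge is stiff: the lid stays at whatever angle it is left; about 8 N at the front edge moves it. It can be pulled up by the paddle bar and then pushed on backwards by its front edge.
- lid_edge (a point): Middle of the lid's front edge, on its 36 mm high front wall at half height, 150 mm ahead of and 18 mm above the hinge line in the lid's frame. Moves with the lid.
- paddle_bar (a point): Centre of the paddle's grip bar: black, 56 mm long along the case's y, 14 x 14 mm thick, top 2 mm below the lid's top. It lies in a steel pan 74 (x) x 124 (y) mm, floor 19 mm below the bar's centre, with 34 mm free at each bar end and 20 mm in front: pinch it by its two ends from above. Shut: in the case's frame at (-42, 0, 115) mm. Moves with the paddle.
- case_paddle (a joint): Paddle angle, rad: 0 flush, 0.5 fully pulled up. It turns about a line parallel to the case's y, 40 mm behind the bar and level with it, and springs back; the pull reaches about 10 to 16 N. Past about 0.3 it draws the latch bolt and the lid is free to rise; pulling the bar on upwards raises the lid.
- cartridge: White reagent cartridge with grey top, 38 (x) x 62 (y) x 76 mm high. Origin: centre of its underside, z up. Ends at y = +-31 mm, broad faces at x = +-19 mm; the same either way round. About 0.24 kg. At first upright in the case at (-15, 0, 8) mm in the case's frame, square to it, its top 2 mm above the foam; only its ends can be reached, in foam slots 34 mm long, 34 mm wide and 50 mm deep.
- dock: White analyser dock, 158 (x) x 112 (y) mm, fixed to the bench. Origin: underside, below the seat's centre. Two aluminium guides at the cartridge's ends, inner faces y = +-32 mm, 108 mm high (18 mm above the seated cartridge's top), flared at the top, with lips that keep x within +-20.5 mm; open towards +-x. Base 14 mm high; low housing (36 mm) from x = 58 to 100 mm.
- dock_seat (a point): Centre of the dock's seat, 14 mm above the bench, axes as the dock. The cartridge is home when its underside rests here, its y along the dock's y (either way round), top at 90 mm.
- dock_ball (a joint): Sprung steel ball in the dock's +y guide, 18 mm above the seat, m: 0 out (5 mm proud of the guide), up to 0.007 pushed in. It meets the cartridge's foot 15 to 20 mm above home and drops into a groove in its end when home; pressing past it takes about 6 to 12 N.
- timer: Bystander: white bench timer, 62 x 62 x 22 mm, loose, lying on the bench to the right. Origin: centre of its underside.
- label_roll: Bystander: yellow roll of labels, 62 mm across, 20 mm high, loose, lying flat on the bench at the back, between the case and the dock. Origin: centre of its underside.

How it is judged:
By the outcome, as a careful person would: the job done as asked, in the order asked, and still so for the second after the job is handed in, with the robot touching nothing.
It also fails if it takes over 70 s, if anything falls off the work surface, if the arm or the gripper's body presses on something with over 40 N, if the wrist force passes 120 N, or if a joint passes its speed limit or range.

## Working session

There is one attempt and no reset: what is moved stays moved. The work goes in short steps, Python scripts to look and compute and a tool call to move; the robot and the scene stay as the last step left them, time stands still between calls to the robot, and variables do not carry over. Pictures are saved under pics/ and viewed, at most 10 in all, crops included, and the job is handed in when it is done.

Besides the shell and the picture viewer there is one more tool, called after "Request:" by a JSON object that holds its "method" and its "body". play_rows: Moves the arm, as the interface text tells. Its arguments: {"type":"object","properties":{"rows":{"type":"array"},"newtons":{"type":"number"}},"required":["rows"]}

```bash
ls; mkdir -p pics
python3 - <<'E'
from rig import robot
import cv2,numpy as np
o=robot.get_obs();print(o)
ims=[]
for n in("top","side"):
    c=robot.capture(n);cv2.imwrite(f"pics/{n}0.png",c["img"][:,:,::-1]);np.savez(f"{n}0.npz",**c)
    print(n,c["intrinsics"],c["camera_from_world"])
E
```

```text
pics
{'clock': 0.0, 'joints': array([-1.09189584,  0.3218253 , -0.07006054,  1.45167665,  0.02258247,
        1.37081866, -0.05688494]), 'qd': array([ 0.00225173,  0.00144382,  0.00186091, -0.00208299,  0.00120815,
        0.00110308, -0.00039033]), 'tau': array([-7.46390360e-04, -4.91277838e+01, -4.04345104e-01, -3.12532496e+01,
       -6.39301445e-02,  4.36713675e-02,  1.77364564e-04]), 'ee_pos': array([0.29115936, 0.58051164, 0.22145901]), 'ee_rot': array([-1.79413174e-04,  2.30304447e-01,  9.73118142e-01, -9.54062726e-04]), 'contact_force': array([ 0.15621363, -0.7881153 ,  0.89401761]), 'torque': array([ 0.02364949,  0.03326953, -0.06310496]), 'grasp_force': 0.0, 'gripper_width': 1.0013629106708313}
top [[430.98419518   0.         317.54882519]
 [  0.         430.98419518 193.99449779]
 [  0.           0.           1.        ]] [[-6.34282931e-03 -9.99979308e-01  1.07327905e-03 -9.22816788e-02]
 [-9.78799822e-01  5.98874994e-03 -2.04731638e-01  5.01891993e-01]
 [ 2.04720974e-01 -2.34910318e-03 -9.78817554e-01  1.14467117e+00]
 [ 0.00000000e+00  0.00000000e+00  0.00000000e+00  1.00000000e+00]]
side [[393.50254314   0.         320.76517671]
 [  0.         393.50254314 203.91796967]
 [  0.           0.           1.        ]] [[-0.1454862  -0.98930887 -0.01008575 -0.02130673]
 [-0.80820842  0.12472132 -0.57553779  0.47149664]
 [ 0.57064255 -0.07558142 -0.81771299  0.65110407]
 [ 0.          0.          0.          1.        ]]
```

View pics/top0.png

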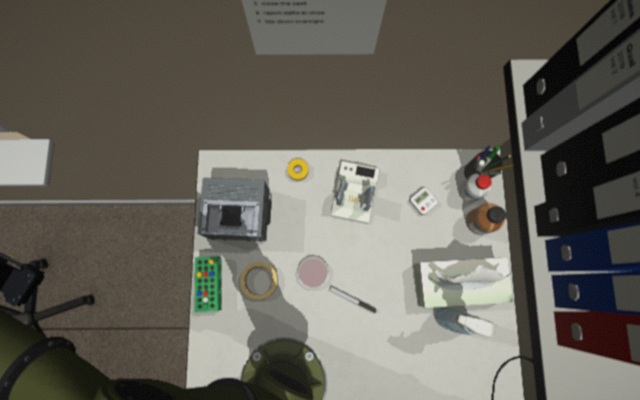

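View pics/side0.png

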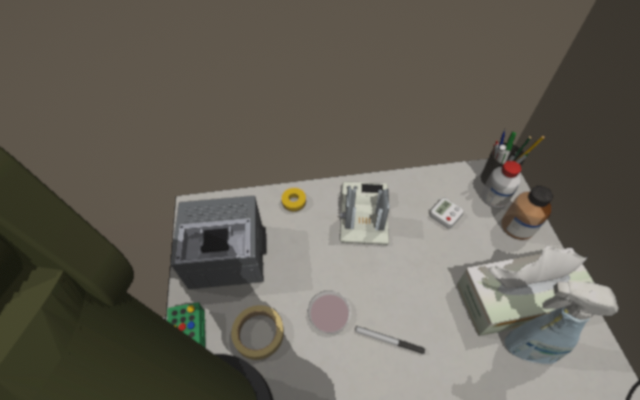

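The top view shows the case at about (235,210) px with the black paddle bar near (232,216), the dock at (356,190), the label roll at (298,169) and the timer at (424,200). Next I'll locate them from the depth.

```bash
cat > h.py <<'E'
import numpy as np,cv2
from scipy.spatial.transform import Rotation as R
def cloud(c,T=None):
    K=c["intrinsics"];z=c["range_z"];v,u=np.mgrid[0:z.shape[0],0:z.shape[1]]
    P=np.stack([(u-K[0,2])/K[0,0]*z,(v-K[1,2])/K[1,1]*z,z,np.ones_like(z)],-1)
    if T is None:T=np.linalg.inv(c["camera_from_world"])
    W=(P@T.T)[...,:3];W[z<=0]=np.nan
    return W
def pose(o):
    q=o["ee_rot"];T=np.eye(4);T[:3,:3]=R.from_quat(np.r_[q[1:],q[0]]).as_matrix();T[:3,3]=o["ee_pos"];return T
def wrist(robot,name=None):
    o=robot.get_obs();c=robot.capture("wrist")
    if name:cv2.imwrite(f"pics/{name}.png",c["img"][:,:,::-1])
    return o,c,cloud(c,pose(o)@c["T_tool_cam"])
def rect(p):
    (c,s,a)=cv2.minAreaRect((p*1000).astype(np.float32));return np.round(c,1),np.round(s,1),round(a,2)
E
python3 - <<'E'
from h import *
for n,bx in(("top",{"case":(195,170,275,250),"dock":(325,152,385,225)}),("side",{"case":(165,190,270,290),"dock":(330,175,400,250)})):
    c=np.load(n+"0.npz");W=cloud(c);img=c["img"].astype(int)
    for k,(a,b,d,e) in bx.items():
        w=W[b:e,a:d].reshape(-1,3);g=img[b:e,a:d].reshape(-1,3)
        for lo,hi in ((.118,.13),(.10,.117),(.09,.1),(.03,.045),(.009,.02)):
            m=(w[:,2]>lo)&(w[:,2]<hi)
            if m.sum()>15:print(n,k,lo,m.sum(),rect(w[m][:,:2]),np.median(w[m],0).round(4))
        if k=="case":
            m=(g.max(1)<25)&(w[:,2]>.085)
            print(n,"black",m.sum(),rect(w[m][:,:2]),w[m].mean(0))
E
```

```text
top case 0.118 2451 (array([456.7, 129.5]), array([164.5, 150.5]), 87.41) [0.4786 0.1268 0.1233]
top case 0.1 352 (array([453.1, 128.9]), array([165.5, 145.4]), 88.59) [0.4388 0.1311 0.1133]
top case 0.09 839 (array([449.2, 124.6]), array([153.9, 136.1]), 87.61) [0.4191 0.1286 0.0953]
top case 0.03 65 (array([413.3,  93.1]), array([105.6, 215. ]), 39.72) [0.3846 0.0578 0.0373]
top case 0.009 47 (array([426.8,  87.4]), array([114.5, 233.4]), 44.77) [0.3852 0.0551 0.014 ]
top black 0 (array([0., 0.]), array([0., 0.]), 0.0) [nan nan nan]
top dock 0.1 174 (array([ 495.1, -197.1]), array([91.9, 51.9]), 77.73) [ 0.4949 -0.2234  0.1054]
top dock 0.09 70 (array([ 495.6, -195.8]), array([89.5, 52.5]), 78.51) [ 0.4936 -0.1981  0.0974]
top dock 0.03 613 (array([ 531.3, -204.2]), array([112. , 126.2]), 76.95) [ 0.5689 -0.2114  0.0353]
top dock 0.009 1040 (array([ 493.5, -197. ]), array([111.7, 113.4]), 78.13) [ 0.4829 -0.1964  0.0134]
side case 0.118 3826 (array([455.5, 128.7]), array([164.4, 151.9]), 87.63) [0.4675 0.128  0.1247]
side case 0.1 731 (array([453.4, 128.7]), array([164. , 147.9]), 
[... 191 characters left out ...]
 39.78) [0.3817 0.1226 0.0375]
side case 0.009 201 (array([523.4, 151.5]), array([331.1, 183.5]), 13.65) [0.382  0.1258 0.0143]
side black 3 (array([408.9, 144.5]), array([14.5,  0.4]), 83.68) [0.40883702 0.14443792 0.11974131]
side dock 0.1 285 (array([ 495.2, -198. ]), array([91.7, 54.9]), 77.82) [ 0.4914 -0.2265  0.1067]
side dock 0.09 101 (array([ 494.2, -197.4]), array([90.8, 53.8]), 79.45) [ 0.4792 -0.177   0.0958]
side dock 0.03 644 (array([ 531.1, -204.7]), array([111.5, 128.7]), 76.99) [ 0.5671 -0.2114  0.0375]
side dock 0.009 1355 (array([ 494.7, -198.1]), array([112.6, 116.8]), 77.72) [ 0.4749 -0.1969  0.0152]<stdin>:11: RuntimeWarning: Mean of empty slice.
  ret = um.true_divide(
```

```bash
cat >> h.py <<'E'
CASE=(.456,.129,-2.5);DOCK=(.4945,-.1975,-12.2)
def loc(f,x,y):
    a=np.deg2rad(f[2]);return np.array([f[0]+x*np.cos(a)-y*np.sin(a),f[1]+x*np.sin(a)+y*np.cos(a)])
def todo(o,xyz,yaw,tilt=0):
    """tool-axes shift, rotvec to reach xyz with tool y at yaw deg, tool z down (tilted about tool y by tilt deg)"""
    T=pose(o);y=np.deg2rad(yaw)
    G=np.array([[-np.sin(y),np.cos(y),0],[np.cos(y),np.sin(y),0],[0,0,-1]])
    y0=np.array([np.sin(y),-np.cos(y),0])
    X=np.column_stack([-np.array([np.sin(y),-np.cos(y),0])*-1*-1,[np.cos(y),np.sin(y),0],[0,0,-1]])
    X=R.from_matrix(X)*R.from_euler('y',tilt,degrees=True)
    print("t",o["clock"],"shift",(T[:3,:3].T@(np.array(xyz)-T[:3,3])).round(4),"turn",(R.from_matrix(T[:3,:3]).inv()*X).as_rotvec().round(4),"F",o["contact_force"].round(1),"w",round(o["gripper_width"]*87,1),"g",round(o["grasp_force"],1))
E
sed -i '/G=np.array/d;/y0=np/d;s/\[-np.array(\[np.sin(y),-np.cos(y),0\])\*-1\*-1,/[[-np.sin(y),np.cos(y),0],/' h.py
python3 - <<'E'
from h import *;from rig import robot
todo(robot.get_obs(),[*loc(CASE,-.042,0),.25],87.5)
E
```

```text
t 0.1 shift [-0.3114 -0.347  -0.0278] turn [-1.700e-03 -3.000e-04 -4.212e-01] F [ 0.5  0.7 -0.4] w 86.9 g 0.0
```

Request:
{"method": "play_rows", "body": {"rows": [[[-0.039,-0.0434,-0.004,0,0,0,-1],[-0.039,-0.0434,-0.004,0,0,0,-1],[-0.039,-0.0434,-0.004,0,0,0,-1],[-0.039,-0.0434,-0.004,0,0,0,-1],[-0.039,-0.0434,-0.004,0,0,0,-1],[-0.039,-0.0434,-0.004,0,0,0,-1],[-0.039,-0.0434,-0.004,0,0,0,-1],[-0.039,-0.0434,-0.004,0,0,0,-1],[0,0,0,0,0,-0.14,-0.65],[0,0,0,0,0,-0.14,-0.65],[0,0,0,0,0,-0.14,-0.65],[0,0,0,0,0,0,-0.65]]]}}

```text
clock: 1.6
ee_pos: [0.4144, 0.1308, 0.2543]
ee_rot: [-0.0, 0.023, 1.0, -0.0]
contact_force: [-0.7, -0.9, -0.6]
gripper_width: 0.827
grasp_force: 0.0
```

Run:
```python
from h import *;from rig import robot
o,c,W=wrist(robot,"w1");np.savez("w1.npz",img=c["img"],W=W)
todo(o,[*loc(CASE,-.042,0),.103],87.5)
print(c["T_tool_cam"].round(3))
for lo,hi in((.118,.13),(.09,.1)):
    m=(W[...,2]>lo)&(W[...,2]<hi);print(lo,m.sum(),rect(W[m][:,:2]))
```

```text
t 1.6 shift [3.000e-04 1.000e-04 1.513e-01] turn [-0.0001 -0.0005 -0.0026] F [-0.7 -0.9 -0.6] w 72.0 g 0.0
[[ 0.    -0.964 -0.266  0.073]
 [ 1.     0.    -0.     0.   ]
 [ 0.    -0.266  0.964 -0.162]
 [ 0.     0.     0.     1.   ]]
0.118 8063 (array([455. , 129.9]), array([164.2, 150.3]), 87.17)
0.09 4341 (array([422.9, -11.8]), array([ 88.7, 450.2]), 1.06)
```

View pics/w1.png

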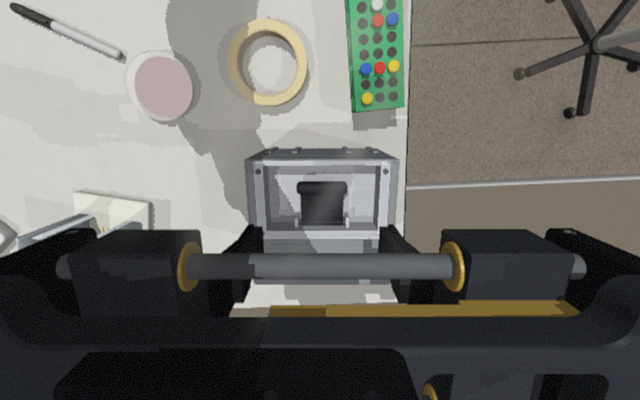

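The wrist view shows the lid with its pan, and the black bar around (322,190–222) px. I'll measure the bar.

Run:
```python
from h import *
d=np.load("w1.npz");W=d["W"];g=d["img"].astype(int).max(2)
s=np.s_[170:232,280:370]
w=W[s].reshape(-1,3);k=g[s].reshape(-1)
m=(k<70)&(w[:,2]>.105)
a=np.deg2rad(-2.7);L=w[m]-[.4555,.1295,0];x=L[:,0]*np.cos(a)+L[:,1]*np.sin(a);y=-L[:,0]*np.sin(a)+L[:,1]*np.cos(a)
print(m.sum());print(np.percentile(x,[2,50,98]),np.percentile(y,[1,50,99]),np.percentile(w[m,2],[2,50,98]))
n=x<-.03;print(y[n].min(),y[n].max(),x[n].min())
```

```text
1112
[-0.04868869 -0.02506659 -0.00036976] [-0.02481739 -0.00856064  0.0250169 ] [0.11629727 0.11825302 0.12215313]
-0.026073927731575807 0.02729822794217565 -0.0492006600877439
```

Request:
{"method": "play_rows", "body": {"rows": [[[0.001,0.0005,0.04,0,0,0,-0.65],[0,0,0.04,0,0,0,-0.65],[0,0,0.03,0,0,0,-0.65],[0,0,0.02,0,0,0,-0.65],[0,0,0.015,0,0,0,-0.65],[0,0,0.006,0,0,0,-0.65],[0,0,0,0,0,0,1],[0,0,0,0,0,0,1],[0,0,0,0,0,0,1],[0,0,0,0,0,0,1]]], "newtons": 55}}

```text
clock: 2.9
ee_pos: [0.4143, 0.1318, 0.1043]
ee_rot: [0.001, 0.022, 1.0, 0.001]
contact_force: [0.6, 0.6, 2.3]
gripper_width: 0.634
grasp_force: 55.0
```

Request:
{"method": "play_rows", "body": {"rows": [[[-0.0005,0,-0.005,0,0,0,1],[-0.0007,0,-0.005,0,0,0,1],[-0.0015,0,-0.005,0,0,0,1],[-0.002,0,-0.004,0,0,0,1],[-0.0055,0,-0.011,0,0,0,1],[-0.006,0,-0.01,0,0,0,1],[-0.007,0,-0.0095,0,0,0,1],[-0.008,0,-0.0095,0,0,0,1],[0,0,0,0,0,0,1]]]}}

```text
clock: 4.03
ee_pos: [0.4422, 0.1305, 0.1614]
ee_rot: [-0.003, 0.022, 1.0, -0.0]
contact_force: [-4.1, 2.9, -3.5]
gripper_width: 0.636
grasp_force: 55.0
```

Run:
```python
from h import *;from rig import robot
todo(robot.get_obs(),[*loc(CASE,0.032,0),.164],87.5)
c=robot.capture("side");W=cloud(c);w=W[150:290,165:275].reshape(-1,3)
L=w-[.4555,.1295,0];m=(L[:,0]>-.09)&(L[:,0]<.08)&(abs(abs(L[:,1])-.065)<.012)&(L[:,2]>.09)
p=L[m][:,[0,2]];print(m.sum());
for b in np.arange(-.08,.08,.02):
    q=p[(p[:,0]>b)&(p[:,0]<b+.02),1]
    if len(q)>3:print(round(b+.01,3),np.median(q).round(4),q.max().round(4))
```

```text
t 4.025 shift [-0.0458 -0.0009 -0.0029] turn [-0.0007 -0.0064 -0.0005] F [-4.1  2.9 -3.5] w 55.3 g 55.0
0
```

Request:
{"method": "play_rows", "body": {"rows": [[[-0.009,0,-0.008,0,0,0,1],[-0.01,0,-0.0075,0,0,0,1],[-0.0105,0,-0.006,0,0,0,1],[-0.011,0,-0.005,0,0,0,1],[-0.0115,0,-0.004,0,0,0,1],[-0.012,0,-0.003,0,0,0,1],[-0.012,0,-0.0015,0,0,0,1],[0,0,0,0,0,0,1]]]}}

```text
clock: 5.08
ee_pos: [0.5193, 0.1272, 0.1986]
ee_rot: [-0.002, 0.022, 1.0, 0.0]
contact_force: [-6.4, 1.1, 6.2]
gripper_width: 0.634
grasp_force: 58.2
```

Run:
```python
from h import *;from rig import robot
todo(robot.get_obs(),[*loc(CASE,0.065,0),.197],87.5)
c=robot.capture("side");cv2.imwrite("pics/s2.png",c["img"][:,:,::-1])
```

```text
t 5.075 shift [-0.0017 -0.0009  0.0015] turn [ 0.0004 -0.0043 -0.0005] F [-6.4  1.1  6.2] w 55.1 g 58.2
```

View pics/s2.png

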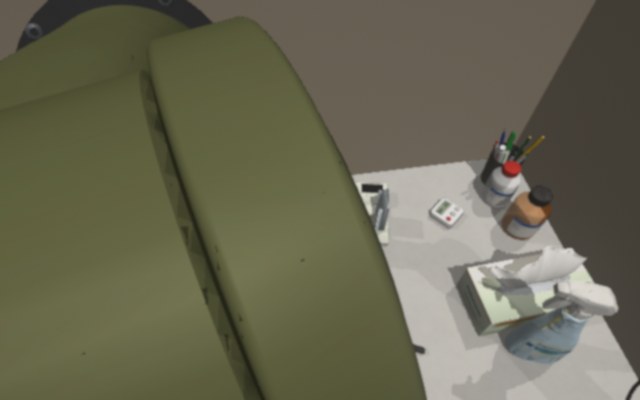

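The arm blocks the side camera, but the grip width still reads the bar's 55 mm and the path matches the lid arc at about 1.1 rad. I'll release, go over the edge and come down in front of the rim.

Request:
{"method": "play_rows", "body": {"rows": [[[0,0,0,0,0,0,-0.65],[0,0,0,0,0,0,-0.65],[0,0,-0.02,0,0,0,-0.65],[0,0,-0.04,0,0,0,-0.65],[0,0,-0.04,0,0,0,-0.65],[0.03,0,0,0,0,0,1],[0.035,0,0,0,0,0,1],[0.035,0,0,0,0,0,1],[0,0,0,0,0,0,1]]]}}

```text
clock: 6.25
ee_pos: [0.4199, 0.1312, 0.2982]
ee_rot: [0.001, 0.022, 1.0, 0.001]
contact_force: [0.1, -0.4, 0.1]
gripper_width: 0.455
grasp_force: 0.0
```

Run:
```python
from h import *;from rig import robot
todo(robot.get_obs(),[*loc(CASE,-.035,0),.19],87.5)
o,c,W=wrist(robot,"w3");print(o["ee_pos"])
L=W-[.4555,.1295,0];m=(abs(abs(L[...,1])-.06)<.015)&(L[...,0]>-.1)&(L[...,0]<.15)&(L[...,2]>.1)
p=L[m];print(m.sum());
for b in np.arange(.1,.26,.02):
    q=p[(p[:,2]>b)&(p[:,2]<b+.02),0]
    if len(q)>3:print(round(b+.01,3),len(q),np.percentile(q,[2,50,98]).round(4))
```

```text
t 6.25 shift [-0.001  -0.0008  0.1082] turn [0.0014 0.0016 0.0006] F [ 0.1 -0.4  0.1] w 39.6 g 0.0
[0.41990174 0.13121635 0.29820692]
29909
```

Run:
```python
from h import *;from rig import robot
for n in("top","side"):
  c=robot.capture(n);W=cloud(c)
  cv2.imwrite(f"pics/{n}3.png",c["img"][:,:,::-1])
  L=W-[.4555,.1295,0];m=(abs(L[...,1])<.09)&(L[...,0]>-.1)&(L[...,0]<.15)&(L[...,2]>.1)&(L[...,2]<.26)
  p=L[m];print(n,m.sum())
  for b in np.arange(.1,.26,.02):
    q=p[(p[:,2]>b)&(p[:,2]<b+.02)]
    if len(q)>3:print(round(b+.01,3),len(q),np.percentile(q[:,0],[2,50,98]).round(4),np.percentile(q[:,1],[2,98]).round(3))
cv2.imwrite("pics/m3.png",np.vstack([cv2.imread("pics/w3.png")[:,:],cv2.imread("pics/top3.png")])[:,100:460])
```

```text
top 767
0.11 44 [0.0703 0.1048 0.1109] [-0.086  0.071]
0.13 90 [0.068  0.0971 0.1031] [-0.086  0.072]
0.15 68 [0.0547 0.0887 0.0946] [-0.085  0.07 ]
0.17 209 [0.0501 0.0801 0.0866] [-0.085  0.061]
0.19 36 [0.035  0.0661 0.0769] [-0.085  0.059]
0.21 31 [0.0248 0.0587 0.0646] [-0.084 -0.024]
0.23 268 [0.0183 0.0439 0.0555] [-0.083 -0.002]
0.25 21 [0.0442 0.0483 0.0508] [-0.077 -0.004]
side 0
```

View pics/w3.png

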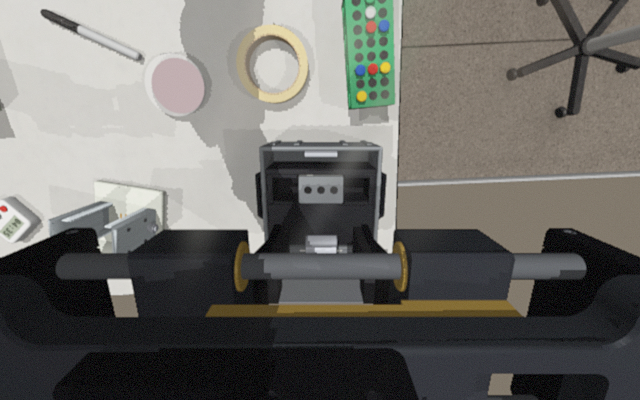

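The wrist view shows the case open: the cartridge's grey top with three holes at (320,188), foam slots either side, and the lid at about 1.13 rad by the depth slope. Now I'll push the lid back by its rim.

Request:
{"method": "play_rows", "body": {"rows": [[[0,0,0.02,0,0,0,1],[0,0,0.045,0,0,0,1],[0,0,0.043,0,0,0,1],[-0.015,0,0,0,0,0,1],[-0.015,0,0,0,0,0,1],[-0.013,0,0,0,0,0,1],[-0.013,0,0,0,0,0,1],[-0.012,0,0,0,0,0,1],[-0.012,0,0,0,0,0,1],[-0.012,0,0,0,0,0,1],[-0.01,0,0,0,0,0,1],[0,0,0,0,0,0,1]]]}}

```text
clock: 7.9
ee_pos: [0.5064, 0.1277, 0.1852]
ee_rot: [-0.02, 0.021, 1.0, -0.002]
contact_force: [-44.4, -0.7, 12.3]
gripper_width: 0.008
grasp_force: 22.7
```

Request:
{"method": "play_rows", "body": {"rows": [[[0.02,0,0,0,0,0,1],[0.03,0,0,0,0,0,1],[0.03,0,-0.03,0,0,0,1],[0,0,-0.06,0,0,0,1],[0,0,0,0,0,0,1]]]}}

```text
clock: 8.52
ee_pos: [0.4471, 0.1309, 0.2855]
ee_rot: [0.006, 0.023, 1.0, 0.003]
contact_force: [0.3, -0.1, 0.5]
gripper_width: 0.011
grasp_force: 0.0
```

Run:
```python
from h import *;from rig import robot
o=robot.get_obs();print(o["ee_pos"],o["contact_force"])
c=robot.capture("top");W=cloud(c)
cv2.imwrite("pics/top4.png",cv2.resize(c["img"][120:260,180:400,::-1],None,fx=3,fy=3))
L=W-[.4555,.1295,0];m=(abs(L[...,1])<.09)&(L[...,0]>-.1)&(L[...,0]<.17)&(L[...,2]>.1)&(L[...,2]<.26)
p=L[m]
for b in np.arange(.1,.26,.02):
    q=p[(p[:,2]>b)&(p[:,2]<b+.02)]
    if len(q)>3:print(round(b+.01,3),len(q),np.percentile(q[:,0],[2,50,98]).round(4),np.percentile(q[:,1],[2,98]).round(3))
```

```text
[0.44706815 0.13089494 0.28548006] [ 0.25531635 -0.10594955  0.45640287]
0.11 40 [0.0742 0.0952 0.1033] [-0.087  0.001]
0.13 25 [0.076  0.096  0.1076] [-0.087 -0.066]
0.15 37 [0.0776 0.0874 0.1092] [-0.087 -0.011]
0.17 78 [0.08   0.0879 0.1092] [-0.087 -0.008]
0.19 88 [0.0807 0.0889 0.1092] [-0.087 -0.014]
0.21 92 [0.0824 0.0901 0.112 ] [-0.087  0.041]
0.23 943 [0.0686 0.1046 0.1248] [-0.085  0.059]
```

View pics/top4.png

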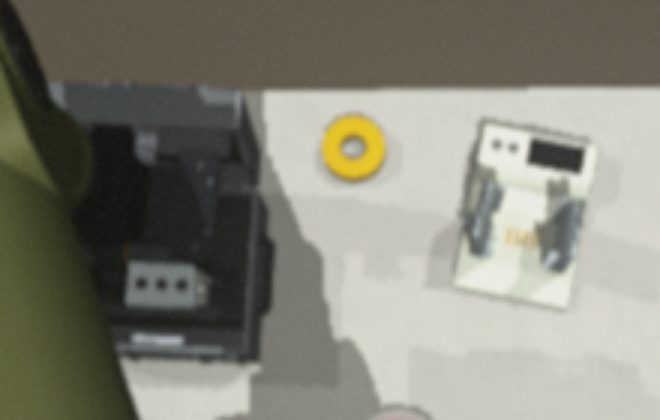

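The crop shows the lid standing fully back (depth slope 94.7°, i.e. at its stop), the cartridge's grey top at (165,285) in the crop, and the roll and dock undisturbed. I'll check the cartridge position.

Run:
```python
from h import *;from rig import robot
c=robot.capture("top");W=cloud(c);g=c["img"].astype(int).min(2)
m=(abs(W[...,2]-.084)<.006)&(g>85)&(abs(W[...,0]-.44)<.04)&(abs(W[...,1]-.13)<.05)
n,l,s,ce=cv2.connectedComponentsWithStats(m.astype(np.uint8));k=1+s[1:,4].argmax()
p=W[l==k];print(s[k],rect(p[:,:2]),p.mean(0))
K=c["intrinsics"]
todo(robot.get_obs(),[*loc((.4555,.1295,-2.6),-.015,0),.046],87.4)
```

```text
[222 207  24  15 269] (array([441. , 130.1]), array([62. , 36.8]), 87.88) [0.44013714 0.12966735 0.0831887 ]
t 8.625 shift [ 0.0051 -0.0005  0.2349] turn [ 0.0016  0.0038 -0.0001] F [-0.7  0.  -0.8] w 0.4 g 0.0
```

Request:
{"method": "play_rows", "body": {"rows": [[[0.005,-0.0005,0,0,0.004,0,-0.92],[0,0,0.025,0,0,0,-0.92],[0,0,0.03,0,0,0,-0.92],[0,0,0.03,0,0,0,-0.92],[0,0,0.02,0,0,0,-0.92],[0,0,0.02,0,0,0,-0.92],[0,0,0.01,0,0,0,-0.92],[0,0,0,0,0,0,-0.92],[0,0,0,0,0,0,-0.92]]]}}

```text
clock: 9.75
ee_pos: [0.4378, 0.1299, 0.1451]
ee_rot: [-0.002, 0.022, 1.0, 0.0]
contact_force: [-0.1, 0.3, -0.0]
gripper_width: 0.92
grasp_force: 0.0
```

Run:
```python
from h import *;from rig import robot
todo(robot.get_obs(),[*loc((.4555,.1295,-2.6),-.015,0),.046],87.4)
```

```text
t 9.75 shift [-0.003   0.0003  0.0991] turn [ 0.0004 -0.0031  0.0005] F [-0.1  0.3 -0. ] w 80.0 g 0.0
```

Request:
{"method": "play_rows", "body": {"rows": [[[-0.003,0.0003,0.02,0,-0.003,0,-0.92],[0,0,0.02,0,0,0,-0.92],[0,0,0.02,0,0,0,-0.92],[0,0,0.015,0,0,0,-0.92],[0,0,0.015,0,0,0,-0.92],[0,0,0.01,0,0,0,-0.92],[0,0,0,0,0,0,1],[0,0,0,0,0,0,1],[0,0,0,0,0,0,1],[0,0,0,0,0,0,1]]], "newtons": 25}}

```text
clock: 11.0
ee_pos: [0.4407, 0.1303, 0.0451]
ee_rot: [0.0, 0.022, 1.0, 0.0]
contact_force: [-0.1, 0.2, 0.4]
gripper_width: 0.713
grasp_force: 25.0
```

Request:
{"method": "play_rows", "body": {"rows": [[[0,0,-0.01,0,0,0,1],[0,0,-0.02,0,0,0,1],[0,0,-0.03,0,0,0,1],[0,0,-0.03,0,0,0,1],[0,0,-0.03,0,0,0,1],[0,0,-0.01,0,0,0,1],[0,0,0,0,0,0,1]]]}}

```text
clock: 11.88
ee_pos: [0.4403, 0.13, 0.1747]
ee_rot: [-0.0, 0.022, 1.0, 0.0]
contact_force: [0.5, -0.1, -3.4]
gripper_width: 0.71
grasp_force: 25.0
```

Request:
{"method": "play_rows", "body": {"rows": [[[-0.002,-0.015,0,0,0,0,1],[-0.005,-0.03,0,0,0,0,1],[-0.007,-0.04,0,0,0,0,1],[-0.006,-0.04,0,0,0,0,1],[-0.005,-0.03,0,0,0,0,1],[-0.002,-0.014,0,0,0,0,1],[0,0,0,0,0,0.056,1],[0,0,0.02,0,0,0.056,1],[0,0,0.03,0,0,0.056,1],[0,0,0.03,0,0,0,1],[0,0,0.02,0,0,0,1],[0,0,0,0,0,0,1]]]}}

```text
clock: 13.38
ee_pos: [0.4575, -0.0399, 0.0726]
ee_rot: [-0.003, 0.106, 0.994, -0.001]
contact_force: [0.6, -0.7, -2.1]
gripper_width: 0.714
grasp_force: 25.0
```

Run:
```python
from h import *;from rig import robot
o=robot.get_obs();print(o["ee_pos"])
todo(o,[.46,-.04,.037],77.8)
o,c,W=wrist(robot,"w5")
```

```text
[ 0.4574999  -0.03985641  0.07261226]
t 13.375 shift [-0.0027  0.0005  0.0356] turn [-0.002  -0.0055  0.0007] F [ 0.6 -0.7 -2.1] w 62.2 g 25.0
```

View pics/w5.png

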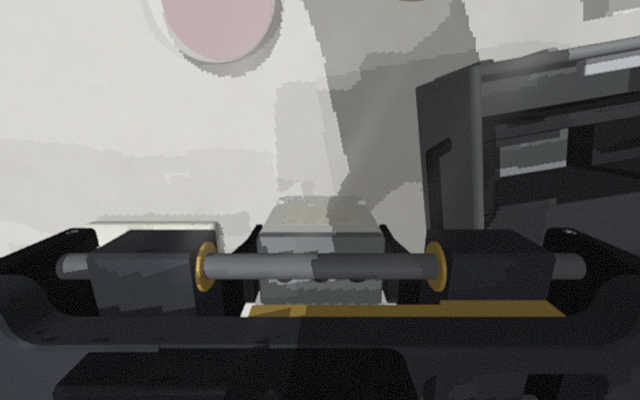

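The wrist view shows the cartridge held square between the fingers at (320,250), over clear bench beside the case.

Request:
{"method": "play_rows", "body": {"rows": [[[-0.0015,0,0.012,-0.002,-0.0055,0,1],[0,0,0.01,0,0,0,1],[0,0,0.006,0,0,0,1],[0,0,0.003,0,0,0,1],[0,0,0.002,0,0,0,1],[0,0,0.0015,0,0,0,1],[0,0,0,0,0,0,1]]]}}

```text
clock: 14.3
ee_pos: [0.4612, -0.0404, 0.0401]
ee_rot: [0.002, 0.106, 0.994, 0.001]
contact_force: [-0.2, 0.5, -2.8]
gripper_width: 0.71
grasp_force: 25.0
```

Run:
```python
from h import *;from rig import robot
o=robot.get_obs();print(o["ee_pos"])
todo(o,[.46,-.04,.037],77.8)
```

```text
[ 0.46124092 -0.04035291  0.04009572]
t 14.3 shift [0.0013 0.0001 0.0031] turn [0.002  0.0047 0.0001] F [-0.2  0.5 -2.8] w 61.7 g 25.0
```

Request:
{"method": "play_rows", "body": {"rows": [[[0,0,0.0015,0,0.003,0,1],[0,0,0.0015,0,0,0,1],[0,0,0.0005,0,0,0,1],[0,0,0,0,0,0,1]]]}}

```text
clock: 14.8
ee_pos: [0.4614, -0.0403, 0.0371]
ee_rot: [0.001, 0.106, 0.994, 0.001]
contact_force: [-1.9, 0.4, 6.0]
gripper_width: 0.706
grasp_force: 25.0
```

Request:
{"method": "play_rows", "body": {"rows": [[[0,0,0,0,0,0,-0.92],[0,0,0,0,0,0,-0.92],[0,0,0,0,0,0,-0.92],[0,0,0,0,0,0,-0.92],[0,0,-0.02,0,0,0,-0.92],[0,0,-0.04,0,0,0,-0.92],[0,0,-0.05,0,0,0,-0.92],[0,0,-0.05,0,0,0.17,-0.92],[0,0,0,0,0,0.18,-0.92],[0,0,0,0,0,0.18,-0.92],[0,0,0,0,0,0.18,-0.92],[0,0,0,0,0,0.18,-0.92]]]}}

```text
clock: 16.3
ee_pos: [0.4608, -0.0406, 0.1965]
ee_rot: [0.0, 0.526, 0.85, 0.001]
contact_force: [-0.5, 0.3, 0.7]
gripper_width: 0.962
grasp_force: 0.0
```

Request:
{"method": "play_rows", "body": {"rows": [[[0,0,0,0,0,0.18,-0.92],[0,0,0,0,0,0.18,-0.92],[0,0,0,0,0,0.18,-0.92],[0,0,0,0,0,0.14,-0.92],[0,0,0,0,0,0,-0.92],[0,0,0,0,0,0,-0.92]]]}}

```text
clock: 17.05
ee_pos: [0.4608, -0.0406, 0.1965]
ee_rot: [-0.0, 0.777, 0.629, 0.001]
contact_force: [-0.1, 0.2, -0.9]
gripper_width: 0.961
grasp_force: 0.0
```

Run:
```python
from h import *;from rig import robot
o,c,W=wrist(robot,"w6");print(o["ee_pos"])
m=(abs(W[...,2]-.076)<.006)&(abs(W[...,0]-.461)<.06)&(abs(W[...,1]+.04)<.06)
print("wrist",m.sum(),rect(W[m][:,:2]) if m.sum()>5 else 0)
for n in("top","side"):
    c=robot.capture(n);W=cloud(c);m=(abs(W[...,2]-.076)<.006)&(abs(W[...,0]-.461)<.06)&(abs(W[...,1]+.04)<.06)
    print(n,m.sum(),rect(W[m][:,:2]) if m.sum()>5 else 0)
todo(o,[.4614,-.0403,.037],-12.2)
```

```text
[ 0.46082061 -0.04061393  0.19646532]
wrist 2136 (array([461.4, -40.1]), array([62.4, 38.1]), 78.31)
top 0 0
side 0 0
t 17.05 shift [1.000e-04 3.000e-04 1.595e-01] turn [ 0.0015 -0.0019  0.0032] F [-0.1  0.2 -0.9] w 83.6 g 0.0
```

Request:
{"method": "play_rows", "body": {"rows": [[[0,0.0003,0.03,0,0,0,-0.92],[0,0,0.04,0,0,0,-0.92],[0,0,0.035,0,0,0,-0.92],[0,0,0.025,0,0,0,-0.92],[0,0,0.015,0,0,0,-0.92],[0,0,0.012,0,0,0,-0.92],[0,0,0.0025,0,0,0,-0.3],[0,0,0,0,0,0,1],[0,0,0,0,0,0,1],[0,0,0,0,0,0,1],[0,0,0,0,0,0,1],[0,0,0,0,0,0,1]]], "newtons": 40}}

```text
clock: 18.7
ee_pos: [0.4616, -0.0404, 0.0372]
ee_rot: [0.0, 0.778, 0.628, 0.001]
contact_force: [-0.5, 0.5, 1.8]
gripper_width: 0.434
grasp_force: 40.0
```

Run:
```python
from h import *;from rig import robot
o=robot.get_obs();todo(o,[*DOCK[:2],.175],-12.2);print(o["ee_pos"],o["joints"].round(2))
for n in("top0","side0"):
    c=np.load(n+".npz");W=cloud(c)
    L=W-[*DOCK[:2],0];a=np.deg2rad(DOCK[2]);x=L[...,0]*np.cos(a)+L[...,1]*np.sin(a);y=-L[...,0]*np.sin(a)+L[...,1]*np.cos(a);z=W[...,2]
    for lo,hi in((.1,.115),(.08,.1),(.008,.02),(.03,.042)):
        m=(abs(x)<.12)&(abs(y)<.075)&(z>lo)&(z<hi);print(n,lo,m.sum(),"x",np.percentile(x[m],[2,98]).round(4),"y",np.percentile(y[m],[2,98]).round(4))
        if lo>.07:
            for s in(1,-1):
                k=m&(y*s>0);print("   side",s,k.sum(),"x",np.percentile(x[k],[3,97]).round(4),"y",np.percentile(y[k],[3,97]).round(4))
```

```text
t 18.7 shift [-0.1464  0.0655 -0.138 ] turn [ 0.0018 -0.0021  0.0009] F [-0.5  0.5  1.8] w 37.8 g 40.0
[ 0.46156622 -0.04037103  0.03722738] [-0.46  0.11  0.52  2.12 -0.07  0.92 -0.11]
top0 0.1 174 x [-0.0247  0.0261] y [-0.0448  0.046 ]
   side 1 85 x [-0.0236  0.0262] y [0.0333 0.046 ]
   side -1 89 x [-0.0244  0.0249] y [-0.045  -0.0317]
top0 0.08 96 x [-0.0254  0.0263] y [-0.0424  0.0466]
   side 1 43 x [-0.0254  0.0241] y [0.0264 0.0468]
   side -1 53 x [-0.0249  0.0265] y [-0.0427 -0.0249]
top0 0.008 1071 x [-0.0558  0.0513] y [-0.0538  0.0547]
top0 0.03 606 x [-0.0239  0.0994] y [-0.0521  0.0548]
side0 0.1 285 x [-0.0259  0.0263] y [-0.0458  0.0451]
   side 1 133 x [-0.0257  0.0252] y [0.0276 0.0453]
   side -1 152 x [-0.0252  0.0262] y [-0.046 -0.029]
side0 0.08 174 x [-0.0267  0.0249] y [-0.0456  0.0457]
   side 1 83 x [-0.0267  0.0238] y [0.0251 0.0462]
   side -1 91 x [-0.0261  0.024 ] y [-0.0458 -0.0257]
side0 0.008 1362 x [-0.0571  0.0497] y [-0.054   0.0538]
side0 0.03 628 x [-0.0255  0.0985] y [-0.0487  0.0547]
```

Request:
{"method": "play_rows", "body": {"rows": [[[0,0,-0.01,0,0,0,1],[0,0,-0.025,0,0,0,1],[0,0,-0.035,0,0,0,1],[0,0,-0.035,0,0,0,1],[0,0,-0.035,0,0,0,1],[-0.015,0.01,-0.02,0,0,0,1],[-0.025,0.02,0,0,0,0,1],[-0.025,0.02,0,0,0,0,1],[-0.015,0.015,0,0,0,0,1],[0,0,0,0,0,0,1],[0,0,0,0,0,0,1]]]}}

```text
clock: 20.08
ee_pos: [0.5073, -0.1317, 0.1968]
ee_rot: [-0.001, 0.778, 0.629, 0.001]
contact_force: [0.2, 0.3, -2.5]
gripper_width: 0.434
grasp_force: 40.0
```

Run:
```python
from h import *;from rig import robot
o,c,W=wrist(robot,"w7");print(o["ee_pos"]);todo(o,[*DOCK[:2],.175],-12.2)
L=W-[*DOCK[:2],0];a=np.deg2rad(DOCK[2]);x=L[...,0]*np.cos(a)+L[...,1]*np.sin(a);y=-L[...,0]*np.sin(a)+L[...,1]*np.cos(a);z=W[...,2]
for lo,hi in((.1,.115),(.08,.1),(.05,.08),(.008,.02),(.03,.042)):
    m=(abs(x)<.12)&(abs(y)<.075)&(z>lo)&(z<hi)
    for s in(1,-1):
        k=m&(y*s>0)
        if k.sum()>9:print(lo,s,k.sum(),"x",np.percentile(x[k],[2,98]).round(4),"y",np.percentile(y[k],[2,98]).round(4),rect(W[k][:,:2]))
m=(abs(x)<.05)&(abs(y)<.06)&(z>.1)&(z<.115)
if m.sum()>9:print(rect(W[m][:,:2]))
```

```text
[ 0.50734192 -0.13165247  0.19682503]
t 20.075 shift [-0.0671  0.0013  0.0217] turn [ 0.0005 -0.0024  0.0015] F [ 0.2  0.3 -2.5] w 37.8 g 40.0
0.008 1 534 x [-0.0571  0.0892] y [0.0169 0.0572] (array([ 521.8, -163.1]), array([ 45.9, 156.8]), 82.77)
0.03 1 1488 x [0.0574 0.0981] y [0.002  0.0566] (array([ 576.3, -185.7]), array([57.4, 45. ]), 77.96)
0.03 -1 164 x [0.0648 0.0847] y [-0.0195 -0.0005] (array([ 564.8, -223.1]), array([19.5, 21.9]), 77.77)
```

View pics/w7.png

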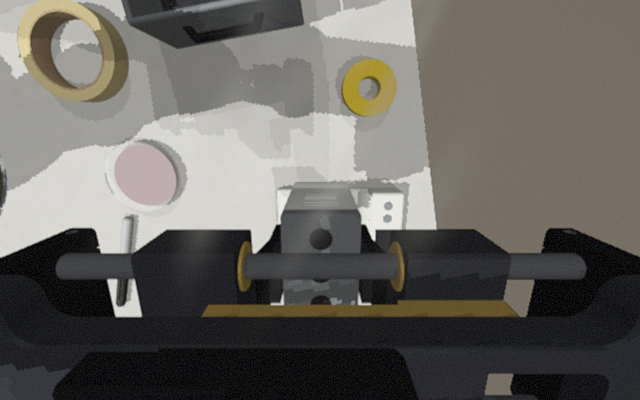

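The cartridge is held squarely at (320,240), with the dock base partly visible behind it; the guides are hidden. The dock edges agree with the earlier measurement, so I'll go on over the dock.

Request:
{"method": "play_rows", "body": {"rows": [[[-0.02,0.0003,0,0,-0.001,0.001,1],[-0.025,0.0005,0,0,0,0,1],[-0.015,0.0003,0.005,0,0,0,1],[-0.007,0.0002,0.01,0,0,0,1],[0,0,0.01,0,0,0,1],[0,0,0.01,0,0,0,1],[0,0,0,0,0,0,1],[0,0,0,0,0,0,1]]]}}

```text
clock: 21.12
ee_pos: [0.4953, -0.1979, 0.162]
ee_rot: [0.0, 0.778, 0.628, 0.001]
contact_force: [-0.4, 0.1, -1.9]
gripper_width: 0.432
grasp_force: 40.0
```

Run:
```python
from h import *;from rig import robot
o=robot.get_obs();print(o["ee_pos"]);todo(o,[*DOCK[:2],.051],-12.2)
```

```text
[ 0.49533257 -0.19792766  0.16196837]
t 21.125 shift [ 1.00e-04 -1.10e-03  1.11e-01] turn [ 0.0017 -0.0009  0.0006] F [-0.4  0.1 -1.9] w 37.6 g 40.0
```

Request:
{"method": "play_rows", "body": {"rows": [[[0.0003,-0.0008,0.006,0,0,0,1],[0,0,0.006,0,0,0,1],[0,0,0.006,0,0,0,1],[0,0,0.006,0,0,0,1],[0,0,0.006,0,0,0,1],[0,0,0,0,0,0,1]]]}}

```text
clock: 21.88
ee_pos: [0.494, -0.1977, 0.1313]
ee_rot: [-0.0, 0.778, 0.628, 0.0]
contact_force: [-0.2, 0.1, -2.4]
gripper_width: 0.43
grasp_force: 40.0
```

Request:
{"method": "play_rows", "body": {"rows": [[[0,0,0.007,0,0,0,1],[0,0,0.007,0,0,0,1],[0,0,0.007,0,0,0,1],[0,0,0.007,0,0,0,1],[0,0,0.007,0,0,0,1],[0,0,0.007,0,0,0,1],[0,0,0.007,0,0,0,1],[0,0,0,0,0,0,1]]]}}

```text
clock: 22.88
ee_pos: [0.494, -0.1976, 0.0822]
ee_rot: [-0.0, 0.778, 0.628, 0.0]
contact_force: [-0.3, 0.6, -2.7]
gripper_width: 0.439
grasp_force: 40.0
```

Sliding freely. Now I'll press past the ball.

Request:
{"method": "play_rows", "body": {"rows": [[[0,0,0.005,0,0,0,1],[0,0,0.005,0,0,0,1],[0,0,0.004,0,0,0,1],[0,0,0.004,0,0,0,1],[0,0,0.004,0,0,0,1],[0,0,0.004,0,0,0,1],[0,0,0.004,0,0,0,1],[0,0,0.002,0,0,0,1],[0,0,0,0,0,0,1]]]}}

```text
clock: 24.0
ee_pos: [0.4948, -0.1978, 0.0512]
ee_rot: [0.0, 0.778, 0.628, 0.001]
contact_force: [-1.3, 0.3, 2.5]
gripper_width: 0.429
grasp_force: 40.0
```

Request:
{"method": "play_rows", "body": {"rows": [[[0,0,0.002,0,0,0,1],[0,0,0.002,0,0,0,1],[0,0,0,0,0,0,1],[0,0,0,0,0,0,1]]]}}

```text
clock: 24.5
ee_pos: [0.4948, -0.1978, 0.0511]
ee_rot: [-0.001, 0.778, 0.628, 0.002]
contact_force: [-12.7, 4.9, 35.6]
gripper_width: 0.438
grasp_force: 40.0
```

Firm stop at the expected height: it's seated. I'll unload, release and rise.

Request:
{"method": "play_rows", "body": {"rows": [[[0,0,-0.003,0,0,0,1],[0,0,0,0,0,0,-0.4],[0,0,0,0,0,0,-0.4],[0,0,0,0,0,0,-0.4],[0,0,0,0,0,0,-0.4],[0,0,-0.015,0,0,0,-0.4],[0,0,-0.03,0,0,0,-0.4],[0,0,-0.04,0,0,0,-0.4],[0,0,-0.05,0,0,0,-0.4],[0,0,-0.05,0,0,0,-0.4],[0,0,0,0,0,0,-0.4]]]}}

```text
clock: 25.88
ee_pos: [0.4967, -0.1992, 0.2403]
ee_rot: [0.004, 0.778, 0.628, 0.004]
contact_force: [0.8, 0.3, -0.1]
gripper_width: 0.699
grasp_force: 0.0
```

Request:
{"method": "play_rows", "body": {"rows": [[[0.04,-0.02,-0.01,0,0,0,-0.4],[0.05,-0.02,-0.01,0,0,0,-0.4],[0.05,-0.01,0,0,0,0,-0.4],[0,0,0,0,0,0,-0.4],[0,0,0,0,0,0,-0.4]]]}}

```text
clock: 26.5
ee_pos: [0.4746, -0.0513, 0.2547]
ee_rot: [0.0, 0.778, 0.628, 0.0]
contact_force: [0.6, -0.8, 0.8]
gripper_width: 0.698
grasp_force: 0.0
```

Run:
```python
from h import *;from rig import robot
o=robot.get_obs();print(o["ee_pos"],o["contact_force"].round(1))
a=np.deg2rad(DOCK[2])
for n in("wrist","top","side"):
    if n=="wrist":_,c,W=wrist(robot,"w8")
    else:
        c=robot.capture(n);W=cloud(c);cv2.imwrite(f"pics/{n}8.png",c["img"][:,:,::-1])
    L=W-[*DOCK[:2],0];x=L[...,0]*np.cos(a)+L[...,1]*np.sin(a);y=-L[...,0]*np.sin(a)+L[...,1]*np.cos(a);z=W[...,2]
    m=(abs(x)<.015)&(abs(y)<.024)&(z<.16)
    if m.sum():print(n,m.sum(),np.percentile(z[m],[5,50,95]))
    K=(abs(W[...,0]-.555)<.1)&(abs(W[...,1]-.13)<.08)&(z>.2)&(z<.26);print(" lid",K.sum(),np.percentile(W[K][:,0],[2,98]) if K.sum() else 0)
```

```text
[ 0.47460241 -0.05127433  0.25473372] [ 0.6 -0.8  0.8]
wrist 490 [0.08862046 0.08971065 0.09067713]
 lid 3086 [0.54003738 0.57454508]
top 197 [0.08583094 0.08964362 0.09310964]
 lid 1180 [0.52033043 0.58010286]
 lid 706 [0.54459423 0.57922542]
```

View pics/side8.png

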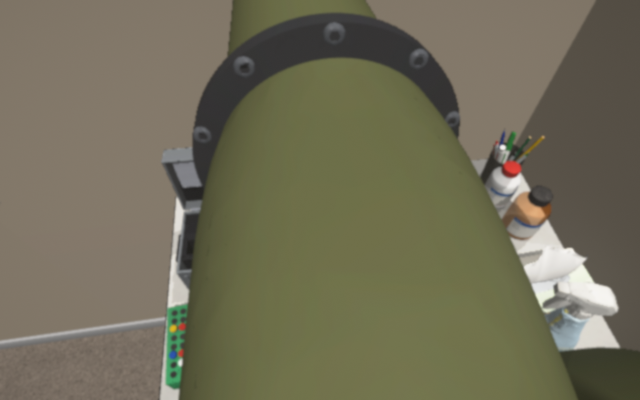

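The arm fills the side view, with the lid standing open at its left edge at (183,175). The top and wrist depth both put the cartridge top at 89.7 mm against the 90 mm expected when home, so I'll hand in.

```bash
python3 -c "
from rig import robot
print(robot.close_job())"
```

```text
the job is handed in; nothing more can be done
None
```

The cartridge is seated home in the dock (its top measured 89.7 mm against 90 mm), the lid is left open at its stop, the timer and label roll were not approached, and the job was handed in at about 27 s; while pushing the lid back, the wrist force briefly reached 44 N as the closed fingers met the stop, and I don't know whether the 40 N limit counts the fingers.

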